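Fit the row of sanding sleeves onto their rubber drums

ROBOT

A 6-joint arm with a two-finger parallel gripper is mounted at the origin on a cart in front of the work surface, level with it; the furniture and walls round the work are solid. World frame = base frame: x ahead of the robot, y to its left, z up, the work surface at z = 0. Lengths are in m, angles in rad, forces in N, time in s.
With the tool pointing down it reaches from about 0.375 to 0.9 m from the base axis. Payload 3.1 kg.
Tool frame: the origin (TCP) lies midway between the tips of the shut fingers; the grasp point (between the pads) lies 19 mm behind it; z points along the fingers, y is the line along which they close (so a half turn about z gives the same grasp; the last joint's range is limited). The gripper opens to 85 mm and grips with 20 to 120 N. Pads are 22 mm wide; open, the fingers measure 114 mm over their backs; the gripper's body (76 mm by 85 mm) begins 54 mm behind the grasp point. The pads swing forward as they close: fully open they stand 13 mm farther back than shut.
Start: joints at [0.935, 0.527, 1.433, -0, 1.181, -0.178], TCP at [0.276, 0.561, 0.231] pointing down, gripper open.
Joint ranges: [-3.08, 3.08], [-0.75, 2.2], [0.22, 2.44], [-1.43, 4.57], [0, 2.65], [-2.85, 2.85]. Speed limits (rad/s): [2.79, 2.79, 3.14, 3.14, 3.14, 3.14].

INTERFACE

Orientations are given as a unit quaternion [x, y, z, w].
In Python, from station import manip gives the robot as it stands.
- The arm moves only by the tool drive_tool, never from a script. Its argument "motion" is a list that holds one entry, the list of rows, each a list of 5 numbers: the finger opening in mm, from 0 to 85.4, then the shift along the tool's x, y, z in units of 30 mm (1.0 is 30 mm), then the turn about the tool's z in units of 8 degrees (1.0 is 8 degrees). In form: [[[fingers, x, y, z, yaw], ...]]. A call has 1 to 10 rows; each row is the pose to reach, as a shift and turn from the pose commanded when the call began, along the tool's axes at that moment; what a row does not reach only later rows make up. A row lasts 1/10 s, in which the tool goes at most 50 mm and 8.59 degrees, less where a joint would pass 70% of its speed; a pose out of reach is approached as far as the arm can. A call with a gripper value outside its range is refused whole. The fingers move at their own pace and stop on an object; "squeeze" is the grip in N (left out, the last holds). Time passes only in rows, so rows that repeat a pose let the fingers close. It gives the time, the measured TCP pose, the force, the opening and the grip force at its end, in the units of the state.
- manip.sense(): the state, without advancing time (a new reading comes with each control period).
- manip.snapshot(name): name is "side" or "top" or "wrist"; returns the picture (400x640x3 uint8, red, green, blue); there is no depth.
- manip.camera_model(name): a dict with "fov_y" (degrees; the focal length in pixels is half the picture's height over the tangent of half this angle, whatever the lens; pixels are square), "cx", "cy" (the principal point, pixels), "origin" and "orientation" of the camera in the world. Camera axes: x right, y up, looking along -z (the intrinsics and any distortion apply to the point x, -y, -z); pixel columns grow to the right and rows downward; lengths in m; the calibration is good to about 2 mm. The wrist camera is an equidistant fisheye: a pixel r from the principal point sees the ray r / f radians off the axis. A picture is of the moment at which its call begins: read the wrist's pose just before it. camera_model takes no time and is no camera call; for the wrist camera it gives the pose at the moment of the call.
- manip.sign_off(): hands the job in; it is judged then, once.
The state is a dict: "t": time; "q": joint angles; "qd": joint speeds; "tau": joint torques, N m; "tcp_pos": TCP position; "tool_rot": TCP orientation; "force": force on the tool from outside, world axes, zero at the start; "ft_torque": the same for the moment, N m; "finger_gap": opening from 0.0 (shut) to 1.0 (fully open); "gripper_force": force on a finger pad.
Only numpy, scipy, OpenCV 4.12 (cv2) and the standard library are available. Lean on these libraries where they do the work, as an engineer would, in place of code of your own. Each camera call takes 0.05 s, during which the arm holds its last target. There are 200 camera calls.

TASK

The four sanding sleeves are stored in a row on the plain peg rack. Move the row over to the row of black rubber sanding drums, which may stand in another order: each sleeve goes onto the one drum whose size it fits, slid all the way down until it rests on the steel flange, ready for the next sanding job. Leave the cream earplug box standing where it is.

Things in the scene. Friction and masses are not known exactly. Their poses are not given: they have to be found in the camera images.
- sleeve_gold: loose sanding sleeve, a stiff open tube with sandy gold abrasive outside, 26 mm outside diameter, 20 mm bore, 60 mm tall, standing upright round one peg of the peg rack. Origin: centre of its lower end; z up along the tube. At the start its lower end is 18 mm above the table. Fits drum_xs.
- sleeve_brown: loose sanding sleeve, a stiff open tube with red-brown abrasive outside, 35 mm outside diameter, 29 mm bore, 60 mm tall, standing upright round one peg of the peg rack. Origin: centre of its lower end; z up along the tube. At the start its lower end is 18 mm above the table. Fits drum_s.
- sleeve_blue: loose sanding sleeve, a stiff open tube with blue abrasive outside, 46 mm outside diameter, 40 mm bore, 60 mm tall, standing upright round one peg of the peg rack. Origin: centre of its lower end; z up along the tube. At the start its lower end is 18 mm above the table. Fits drum_m.
- sleeve_grey: loose sanding sleeve, a stiff open tube with dark grey abrasive outside, 58 mm outside diameter, 52 mm bore, 60 mm tall, standing upright round one peg of the peg rack. Origin: centre of its lower end; z up along the tube. At the start its lower end is 18 mm above the table. Fits drum_l.
- drum_xs: fixed upright black rubber drum, 16 mm diameter, on a steel flange 29 mm wide, 4 mm thick; takes the sleeve of 20 mm bore. Origin: centre of the flange's underside, 22 mm above the table. Rubber straight to 52 mm above the origin, bevelled to 61, nut and stud to 70. A sleeve fully on stands 4 mm above the origin. The drums form one straight row, 68 mm apart, any order, on a board 80 mm wide.
- drum_s: fixed upright black rubber drum, 25 mm diameter, on a steel flange 38 mm wide, 4 mm thick; takes the sleeve of 29 mm bore. Origin: centre of the flange's underside, 22 mm above the table. Rubber straight to 52 mm above the origin, bevelled to 61, nut and stud to 70. A sleeve fully on stands 4 mm above the origin. The drums form one straight row, 68 mm apart, any order, on a board 80 mm wide.
- drum_m: fixed upright black rubber drum, 36 mm diameter, on a steel flange 49 mm wide, 4 mm thick; takes the sleeve of 40 mm bore. Origin: centre of the flange's underside, 22 mm above the table. Rubber straight to 52 mm above the origin, bevelled to 61, nut and stud to 70. A sleeve fully on stands 4 mm above the origin. The drums form one straight row, 68 mm apart, any order, on a board 80 mm wide.
- drum_l: fixed upright black rubber drum, 48 mm diameter, on a steel flange 61 mm wide, 4 mm thick; takes the sleeve of 52 mm bore. Origin: centre of the flange's underside, 22 mm above the table. Rubber straight to 52 mm above the origin, bevelled to 61, nut and stud to 70. A sleeve fully on stands 4 mm above the origin. The drums form one straight row, 68 mm apart, any order, on a board 80 mm wide.
- peg_rack: fixed light beech rail, 74 mm (its x) by 272 mm (its y) by 18 mm high, with four upright 12 mm pegs, 45 mm tall above the rail, at y = -102, -34, 34, 102 mm. Origin: centre of its underside on the table. One sleeve round each peg, in any order; between neighbours (along y) there is little room for fingers, along x plenty.
- earplug_box: bystander: cream cardboard box 36 x 56 x 70 mm (x, y, z) standing on the table to the right of the drums, by the wall. Origin: centre of its underside.

How it is judged:
At the end, for the whole second after the job is handed in: Each of the four sleeves is upright (within 0.12 rad) round its own drum, centred within 8 mm and with its lower end no more than 6 mm above the drum's flange, released and at rest (horizontal distance between sleeve_gold and drum_xs below 0.008 m and z of sleeve_gold in the frame of drum_xs between -0.002 and 0.01 m and angle between each of sleeve_gold, sleeve_brown, sleeve_blue, sleeve_grey's own z axis and vertical below 0.12 rad and linear speed of each of sleeve_gold, sleeve_brown, sleeve_blue, sleeve_grey below 0.02 m/s and horizontal distance between sleeve_brown and drum_s below 0.008 m and z of sleeve_brown in the frame of drum_s between -0.002 and 0.01 m and horizontal distance between sleeve_blue and drum_m below 0.008 m and z of sleeve_blue in the frame of drum_m between -0.002 and 0.01 m and horizontal distance between sleeve_grey and drum_l below 0.008 m and z of sleeve_grey in the frame of drum_l between -0.002 and 0.01 m); the robot touches nothing.
It fails at once if the earplug box is pushed away by more than 30 mm or tipped (distance of earplug_box from where it was at the start of the episode above 0.03 m or angle between earplug_box's own z axis and vertical above 0.3 rad).
It also fails if it takes over 102 s, if anything falls off the work surface, if the arm or the gripper's body presses on something with over 40 N, if the wrist force passes 120 N, or if a joint passes its speed limit or range.

## Working session

There is one attempt and no reset: what is moved stays moved. The work goes in short steps, Python scripts to look and compute and a tool call to move; the robot and the scene stay as the last step left them, time stands still between calls to the robot, and variables do not carry over. Pictures are saved under pics/ and viewed, at most 14 in all, crops included, and the job is handed in when it is done.

Besides the shell and the picture viewer there is one more tool, called by a JSON object that holds its "name" and its "arguments", one argument or row to a line. drive_tool: Moves the arm, as the interface text tells. Its arguments: {"type":"object","properties":{"motion":{"type":"array","items":{"type":"array","items":{"type":"array","items":{"type":"number"}}}},"squeeze":{"type":"number"}},"required":["motion"]}

```bash
mkdir -p pics; cat > h.py <<'E'
import numpy as np,cv2
from scipy.spatial.transform import Rotation as R
from station import manip
def ray(m,u,v,fish=False):
    f=200/np.tan(np.radians(m['fov_y'])/2)
    x=(u-m['cx'])/f;y=(v-m['cy'])/f
    if fish:
        r=np.hypot(x,y);s=np.sin(r)/max(r,1e-9);d=np.array([x*s,-y*s,-np.cos(r)])
    else: d=np.array([x,-y,-1.])
    return np.array(m['origin']),R.from_quat(m['orientation']).apply(d)
def at_z(m,u,v,z,fish=False):
    o,d=ray(m,u,v,fish);return (o+d*(z-o[2])/d[2])
def save(n,img): cv2.imwrite('pics/'+n,img[:,:,::-1])
E
python3 - <<'E'
from h import *
import json
for n in ['side','top','wrist']:
    m=manip.camera_model(n);print(n,m)
    save(n+'1.png',manip.snapshot(n))
s=manip.sense();print(s)
E
```

```text
side {'fov_y': 51.24067250319196, 'cx': 316.64516175403, 'cy': 195.4243867636178, 'origin': array([0.90620617, 0.42684177, 0.89382576]), 'orientation': array([0.11298959, 0.28717734, 0.89379098, 0.32542313])}
top {'fov_y': 44.28188990626228, 'cx': 321.6367881892634, 'cy': 203.453939288864, 'origin': array([ 0.24555979, -0.01554898,  1.40927905]), 'orientation': array([ 0.06063997, -0.07408253, -0.70042673,  0.70727432])}
wrist {'fov_y': 65.70646984690485, 'cx': 325.8913965137067, 'cy': 200.39062108916826, 'origin': array([0.20125164, 0.59740289, 0.37299895]), 'orientation': array([-0.13862018, -0.08526065,  0.52171407,  0.83745418])}
{'t': 0.15, 'q': array([ 9.35469147e-01,  5.28241764e-01,  1.43359262e+00,  2.48200045e-05,
        1.18139602e+00, -1.78504330e-01]), 'qd': array([-0.00147906, -0.00245099, -0.00302596,  0.00031547,  0.0001593 ,
        0.00176812]), 'tau': array([ 8.97251739e-04, -4.42745268e+01, -1.78276527e+01, -2.38617777e-04,
        5.64720423e-03, -2.22849076e-05]), 'tcp_pos': array([0.27533338, 0.56048797, 0.23056998]), 'tool_rot': array([ 2.26435017e-01,  9.74025930e-01, -7.47469296e-04, -3.34633834e-04]), 'force': array([ 0.82771108,  0.37207147, -0.5312414 ]), 'ft_torque': array([-0.01622145, -0.02113084, -0.02196847]), 'gripper_force': 0.0, 'finger_gap': 1.0019024828330878}
```

View pics/top1.png

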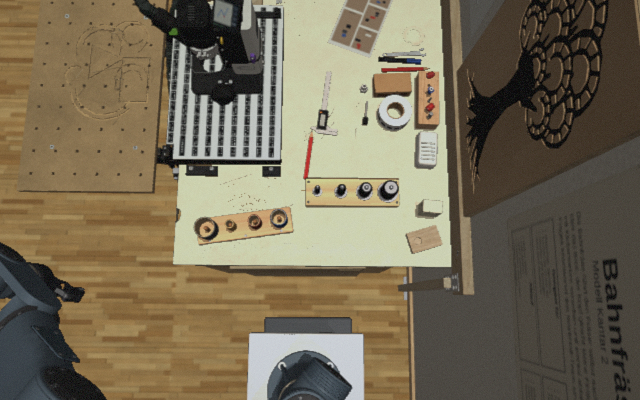

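View pics/side1.png

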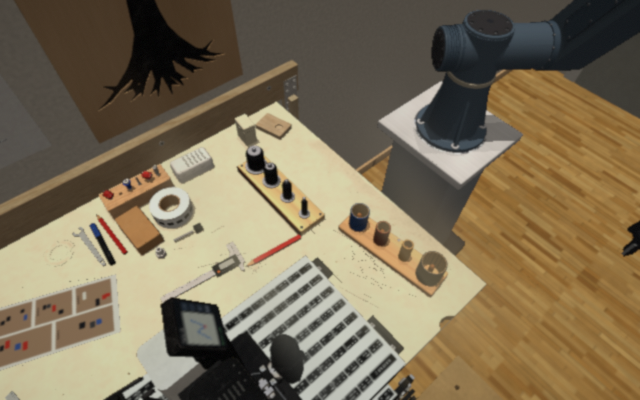

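The side and top pictures agree. On the rack, from left (+y), the order is grey, gold, brown, blue. The drums run xs (317,190), s, m, l (390,189). Next I'll take enlarged crops.

```bash
python3 - <<'E'
import cv2,numpy as np
t=cv2.imread('pics/top1.png');s=cv2.imread('pics/side1.png')
a=cv2.resize(t[170:250,185:305],None,fx=6.6,fy=6.6,interpolation=cv2.INTER_CUBIC)[:296+230]
b=cv2.resize(t[168:218,298:408],None,fx=7,fy=7,interpolation=cv2.INTER_CUBIC)
cv2.imwrite('pics/ta.png',a);cv2.imwrite('pics/tb.png',b)
E
```

```text
(no output)
```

View pics/ta.png

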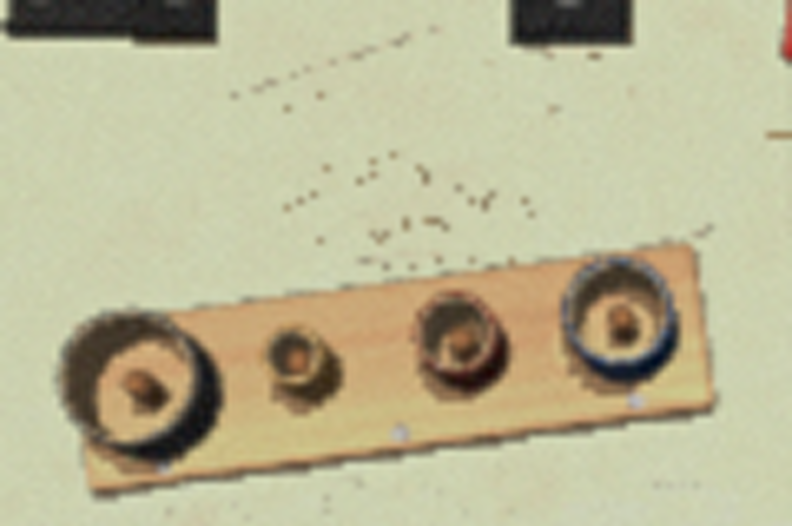

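View pics/tb.png

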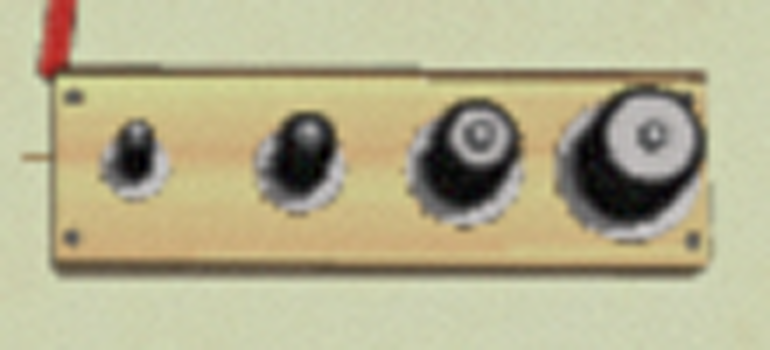

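The top crops show the sleeve rims at crop pixels (129,380), (295,357), (458,337) and (620,314), and the stud tops at (137,128), (309,128), (481,134) and (652,134). Now I'll turn these into world positions.

```bash
python3 - <<'E'
from h import *
m=manip.camera_model('top')
def fit(P):
    P=np.array(P)[:,:2];k=np.array([1.5,.5,-.5,-1.5]);c=P.mean(0);d=(k[:,None]*(P-c)).sum(0)/5
    print('c',c.round(4),'pitch',np.hypot(*d).round(4),'yaw',np.arctan2(-d[0],d[1]).round(4));
    u=d/np.hypot(*d)*.068;print((c+k[:,None]*u).round(4).tolist(),(P-c-k[:,None]*u).round(4).tolist())
o=-.5+.5/6.6
fit([at_z(m,185+u/6.6+o,170+v/6.6+o,.078) for u,v in [(129,380),(295,357),(458,337),(620,314)]])
o=-.5+.5/7
fit([at_z(m,298+u/7+o,168+v/7+o,.092) for u,v in [(137,128),(309,130),(481,134),(652,134)]])
fit([at_z(m,298+u/7+o,168+v/7+o,.026) for u,v in [(134,163),(299,166),(464,163),(632,165)]])
print([at_z(m,u,v,.07).round(3) for u,v in [(430,205)]])
E
```

```text
c [0.4484 0.1783] pitch 0.0678 yaw 0.1457
[[0.4336, 0.2792], [0.4434, 0.212], [0.4533, 0.1447], [0.4632, 0.0774]] [[-0.0001, 0.0], [0.0004, -0.0005], [-0.0004, -0.0001], [0.0001, 0.0005]]
c [ 0.5491 -0.1284] pitch 0.0676 yaw -0.0007
[[0.5492, -0.0264], [0.5492, -0.0944], [0.5491, -0.1624], [0.5491, -0.2304]] [[0.0001, -0.0006], [0.0002, -0.0002], [-0.0006, 0.0001], [0.0003, 0.0007]]
c [ 0.5504 -0.1288] pitch 0.0685 yaw 0.0103
[[0.5494, -0.0268], [0.5501, -0.0948], [0.5508, -0.1628], [0.5515, -0.2308]] [[0.0003, 0.0004], [-0.0008, 0.0004], [0.0006, 0.0003], [-0.0001, -0.0011]]
[array([ 0.504, -0.342,  0.07 ])]
```

```bash
cat > go.py <<'E'
import sys
from h import *
t=np.array([float(a) for a in sys.argv[1:4]]);s=manip.sense()
r=R.from_quat(s['tool_rot']);M=r.as_matrix()
print('t',s['t'],'tcp',s['tcp_pos'].round(4),'gap',round(s['finger_gap'],3),'F',s['force'].round(1))
print('units',(M.T@(t-s['tcp_pos'])/.03).round(3),'yaw',round(np.degrees(np.arctan2(M[1,1],M[0,1]))/8,3),'q6',s['q'].round(2),'tilt',M[:2,2].round(4))
E
python3 go.py .4336 .2792 .17
```

```text
t 0.15 tcp [0.2753 0.5605 0.2306] gap 1.002 F [ 0.8  0.4 -0.5]
units [-8.871 -6.084  2.026] yaw 7.978 q6 [ 0.94  0.53  1.43  0.    1.18 -0.18] tilt [-0.001  -0.0013]
```

{"name": "drive_tool", "arguments": {
  "motion": [
    [[85,-1,-0.7,0,0.9],[85,-2.2,-1.5,0,1.8],[85,-3.4,-2.3,0.2,2.7],[85,-4.6,-3.1,0.5,3.6],[85,-5.8,-3.9,0.9,4.5],[85,-6.8,-4.7,1.3,5.4],[85,-7.8,-5.4,1.7,6.3],[85,-8.5,-5.9,2,7.2],[85,-8.87,-6.08,2,7.98],[85,-8.87,-6.08,2,7.98]]
  ],
  "squeeze": 40
}}

```text
t: 1.15
tcp_pos: [0.435, 0.2784, 0.1709]
tool_rot: [0.708, 0.706, -0.0, -0.0]
force: [0.5, 0.1, 0.0]
finger_gap: 0.997
gripper_force: 0.0
```

```bash
python3 go.py .4336 .2792 .17; python3 - <<'E'
from h import *
m=manip.camera_model('wrist');print(m);save('w2.png',manip.snapshot('wrist'))
E
python3 go.py .4336 .2792 .042
```

```text
t 1.15 tcp [0.435  0.2784 0.1709] gap 0.997 F [0.5 0.1 0. ]
units [ 0.026 -0.046  0.029] yaw -0.022 q6 [ 0.35  0.47  1.76 -0.    0.91  0.36] tilt [-0.0004 -0.0004]
{'fov_y': 65.70646984690485, 'cx': 325.8913965137067, 'cy': 200.39062108916826, 'origin': array([0.43545358, 0.36154013, 0.31338222]), 'orientation': array([-1.63065476e-01,  4.67077089e-04, -1.51884659e-03,  9.86613970e-01])}
t 1.2 tcp [0.4344 0.2793 0.1711] gap 0.996 F [ 0.  -0.4 -0.1]
units [-4.000e-03 -2.300e-02  4.303e+00] yaw -0.0 q6 [0.35 0.47 1.76 0.   0.91 0.35] tilt [-0.0005  0.0001]
```

View pics/w2.png

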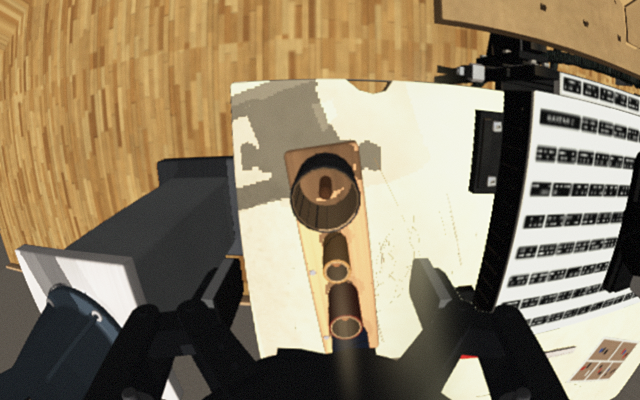

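The wrist picture shows grey's rim centred near (326,188), gold's near (337,271) and brown's near (346,327). I'll check these against the top-camera estimate.

```bash
python3 - <<'E'
from h import *
m=manip.camera_model('wrist')
for u,v in [(326,188),(337,271),(346,327)]: print(at_z(m,u,v,.078,True).round(4))
im=cv2.imread('pics/w2.png')[130:350,270:400];cv2.imwrite('pics/w2c.png',cv2.resize(im,None,fx=2.7,fy=2.7,interpolation=cv2.INTER_CUBIC))
E
```

```text
[0.4345 0.2928 0.078 ]
[0.4443 0.2162 0.078 ]
[0.4546 0.1487 0.078 ]
```

View pics/w2c.png

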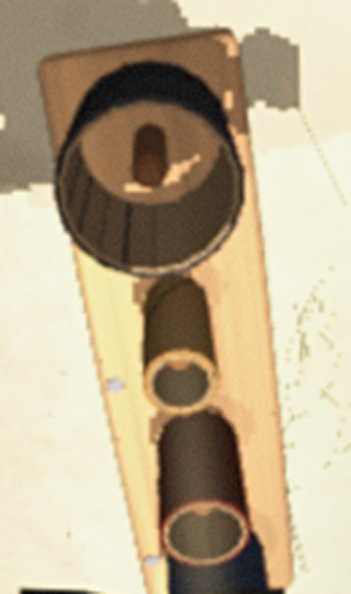

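```bash
python3 - <<'E'
import cv2
s=cv2.imread('pics/side1.png')
a=cv2.resize(s[195:295,335:455],None,fx=5,fy=5,interpolation=cv2.INTER_CUBIC)
b=cv2.resize(s[135:235,230:330],None,fx=5,fy=5,interpolation=cv2.INTER_CUBIC)
import numpy as np
cv2.imwrite('pics/sa.png',np.hstack([a,b])[:, :1100]);print(a.shape,b.shape)
c=np.hstack([a,b]);cv2.imwrite('pics/sa.png',cv2.resize(c,(792,360),interpolation=cv2.INTER_AREA))
E
```

```text
(500, 600, 3) (500, 500, 3)
```

View pics/sa.png

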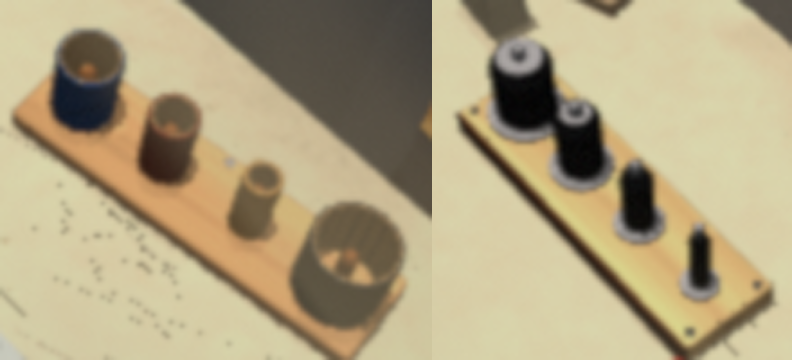

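The side crop shows the rims at (354,244), (262,177), (172,115) and (89,56), and the studs at (700,229), (637,164), (575,107) and (519,50).

```bash
python3 - <<'E'
from h import *
m=manip.camera_model('side')
def fit(P):
    P=np.array(P)[:,:2];k=np.array([1.5,.5,-.5,-1.5]);c=P.mean(0);d=(k[:,None]*(P-c)).sum(0)/5
    u=d/np.hypot(*d)*.068;print('pitch',np.hypot(*d).round(4),'yaw',np.arctan2(-d[0],d[1]).round(4),(c+k[:,None]*u).round(4).tolist(),(P-c-k[:,None]*u).round(4).tolist())
g=lambda a,z,x0,y0,dx:fit([at_z(m,x0+(u-dx)/3.6-.4,y0+v/3.6-.4,z) for u,v in a])
g([(354,244),(262,177),(172,115),(89,56)],.078,335,195,0)
g([(700,228),(637,163),(575,107),(519,50)],.092,230,135,432)
E
```

```text
pitch 0.0679 yaw 0.1426 [[0.4355, 0.2823], [0.4451, 0.215], [0.4548, 0.1477], [0.4645, 0.0804]] [[0.0004, -0.0001], [-0.0007, 0.0001], [0.0003, -0.0002], [0.0, 0.0003]]
pitch 0.0679 yaw 0.0063 [[0.5481, -0.0224], [0.5486, -0.0904], [0.549, -0.1584], [0.5494, -0.2264]] [[0.0005, 0.0002], [-0.0013, -0.0009], [0.0011, 0.0005], [-0.0003, 0.0001]]
```

```bash
python3 go.py .4347 .2817 .042
```

```text
t 1.2 tcp [0.4344 0.2793 0.1711] gap 0.996 F [ 0.  -0.4 -0.1]
units [0.079 0.014 4.303] yaw -0.0 q6 [0.35 0.47 1.76 0.   0.91 0.35] tilt [-0.0005  0.0001]
```

{"name": "drive_tool", "arguments": {
  "motion": [
    [[85,0.08,0.01,0.8,0],[85,0.08,0.01,1.8,0],[85,0.08,0.01,2.8,0],[85,0.08,0.01,3.6,0],[85,0.08,0.01,4.1,0],[85,0.08,0.01,4.3,0],[85,0.08,0.01,4.3,0]]
  ]
}}

```text
t: 1.9
tcp_pos: [0.4336, 0.2829, 0.0418]
tool_rot: [0.706, 0.708, -0.001, -0.0]
force: [-0.2, -1.6, 0.1]
finger_gap: 0.995
gripper_force: 0.0
```

{"name": "drive_tool", "arguments": {
  "motion": [
    [[65,0,0,0,0],[60,0,0,0,0],[57,0,0,0,0],[54,0,0,0,0],[50,0,0,0,0],[50,0,0,0,0],[50,0,0,0,0],[50,0,0,0,0]]
  ],
  "squeeze": 40
}}

```text
t: 2.7
tcp_pos: [0.4348, 0.2827, 0.0437]
tool_rot: [0.707, 0.707, 0.001, 0.0]
force: [-1.5, 1.4, 6.2]
finger_gap: 0.674
gripper_force: 41.6
```

{"name": "drive_tool", "arguments": {
  "motion": [
    [[50,0,0,-0.3,0],[50,0,0,-0.9,0],[50,0,0,-1.7,0],[50,0,0,-2.6,0],[50,0,0,-3.2,0],[50,0,0,-3.5,0],[50,0,0,-3.5,0],[50,0,0,-3.5,0]]
  ]
}}

```text
t: 3.5
tcp_pos: [0.4339, 0.282, 0.147]
tool_rot: [0.707, 0.707, -0.0, -0.0]
force: [-0.1, -0.5, -0.7]
finger_gap: 0.674
gripper_force: 42.9
```

```bash
python3 go.py .549 -.2284 .147
```

```text
t 3.5 tcp [0.4339 0.282  0.147 ] gap 0.674 F [-0.1 -0.5 -0.7]
units [-1.7013e+01  3.8420e+00  3.0000e-03] yaw -0.002 q6 [ 0.36  0.51  1.78 -0.    0.85  0.36] tilt [-0.0006 -0.0003]
```

{"name": "drive_tool", "arguments": {
  "motion": [
    [[50,-0.5,0.1,0,0],[50,-1.4,0.3,0,0],[50,-2.6,0.6,0,0],[50,-4,0.9,0,0],[50,-5.4,1.2,0,0],[50,-6.8,1.5,0,0],[50,-8,1.8,0,0],[50,-9,2,0,0],[50,-9.7,2.2,0,0],[50,-10,2.3,0,0]]
  ]
}}

```text
t: 4.5
tcp_pos: [0.5033, -0.0197, 0.1461]
tool_rot: [0.708, 0.706, -0.001, -0.001]
force: [-0.7, -0.8, -0.8]
finger_gap: 0.676
gripper_force: 42.9
```

{"name": "drive_tool", "arguments": {
  "motion": [
    [[50,-0.5,0.1,0,0],[50,-1.4,0.3,0,0],[50,-2.6,0.6,0,0],[50,-4,0.9,0,0],[50,-5.2,1.2,0,0],[50,-6.2,1.4,0,0],[50,-6.8,1.5,0,0],[50,-7,1.54,0,0],[50,-7,1.54,0,0]]
  ]
}}

```text
t: 5.4
tcp_pos: [0.549, -0.2273, 0.1469]
tool_rot: [0.707, 0.707, 0.0, -0.001]
force: [-0.2, 0.2, -0.9]
finger_gap: 0.677
gripper_force: 42.8
```

```bash
python3 go.py .549 -.2284 .147;python3 - <<'E'
from h import *
save('w3.png',manip.snapshot('wrist'));a=manip.snapshot('side')[90:230,200:360]
save('s3.png',cv2.resize(a,None,fx=4,fy=4,interpolation=cv2.INTER_CUBIC))
E
python3 go.py .549 -.2284 .147
```

```text
t 5.4 tcp [ 0.549  -0.2273  0.1469] gap 0.677 F [-0.2  0.2 -0.9]
units [-0.038 -0.001 -0.005] yaw -0.004 q6 [-0.58  0.59  1.59  0.    0.96 -0.58] tilt [-0.0011  0.0011]
t 5.5 tcp [ 0.5486 -0.2259  0.147 ] gap 0.673 F [0.  0.1 0.3]
units [-0.084  0.012 -0.002] yaw 0.007 q6 [-0.58  0.59  1.59  0.    0.96 -0.58] tilt [-0.0017  0.0017]
```

View pics/w3.png

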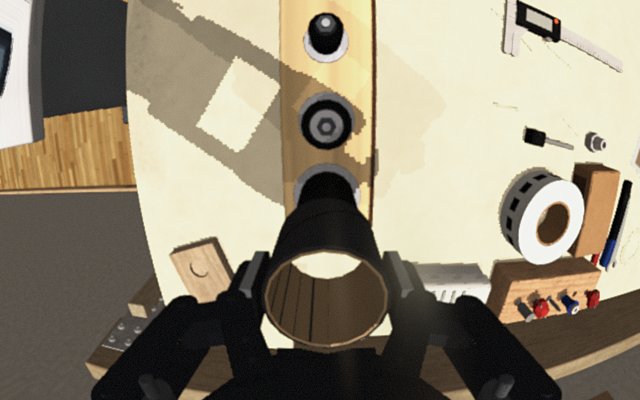

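View pics/s3.png

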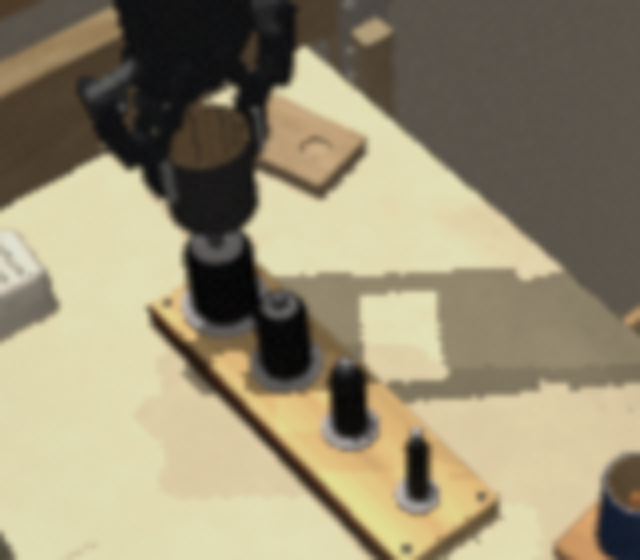

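The wrist picture shows the held grey sleeve's rim at about (326,298), the drum_m nut at (326,126) and the drum_s stud at (325,20). The side view shows the sleeve above drum_l. I'll check the relative offset in the wrist frame.

```bash
python3 - <<'E'
from h import *
m=manip.camera_model('wrist');ms=manip.camera_model('side')
for p,z in [((326,298),.181),((326,126),.092),((325,20),.092)]: print('w',at_z(m,*p,z,True).round(4))
# side: rim of held sleeve (crop 212,139)/4 ; stud top (219,240)
for p,z in [((211,138),.181),((219,241),.092),((280,301),.092)]: print('s',at_z(ms,200+p[0]/4-.4,90+p[1]/4-.4,z).round(4))
print(manip.sense()['tcp_pos'])
E
```

```text
w [ 0.5489 -0.2241  0.181 ]
w [ 0.5487 -0.16    0.092 ]
w [ 0.548  -0.0912  0.092 ]
s [ 0.5458 -0.2205  0.181 ]
s [ 0.5507 -0.2215  0.092 ]
s [ 0.5505 -0.156   0.092 ]
[ 0.54863376 -0.22589453  0.14695608]
```

{"name": "drive_tool", "arguments": {
  "motion": [
    [[50,-0.06,0.01,0,0],[50,-0.06,0.01,0.4,0],[50,-0.06,0.01,0.8,0],[50,-0.06,0.01,1.1,0],[50,-0.06,0.01,1.3,0],[50,-0.06,0.01,1.5,0],[50,-0.06,0.01,1.6,0],[50,-0.06,0.01,1.75,0],[50,-0.06,0.01,1.9,0],[50,-0.06,0.01,1.9,0]]
  ]
}}

```text
t: 6.5
tcp_pos: [0.5494, -0.2295, 0.0898]
tool_rot: [0.707, 0.707, -0.0, -0.0]
force: [-0.1, 0.8, -0.7]
finger_gap: 0.673
gripper_force: 42.8
```

{"name": "drive_tool", "arguments": {
  "motion": [
    [[50,0,0,0.3,0],[50,0,0,0.6,0],[50,0,0,0.85,0],[50,0,0,1.05,0],[50,0,0,1.15,0],[50,0,0,1.2,0],[50,0,0,1.2,0]]
  ]
}}

```text
t: 7.2
tcp_pos: [0.5497, -0.2295, 0.0541]
tool_rot: [0.707, 0.707, -0.0, -0.0]
force: [-0.1, 0.6, 0.1]
finger_gap: 0.677
gripper_force: 42.8
```

{"name": "drive_tool", "arguments": {
  "motion": [
    [[60,0,0,0,0],[65,0,0,0,0],[75,0,0,0,0],[85,0,0,0,0],[85,0,0,0,0],[85,0,0,-0.6,0],[85,0,0,-1.6,0],[85,0,0,-2.8,0],[85,0,0,-3.5,0],[85,0,0,-3.8,0]]
  ]
}}

```text
t: 8.2
tcp_pos: [0.5508, -0.2303, 0.1709]
tool_rot: [0.707, 0.707, 0.0, 0.002]
force: [-0.4, 0.1, 0.7]
finger_gap: 0.993
gripper_force: 0.0
```

```bash
python3 go.py .464 .0797 .15
```

```text
t 8.2 tcp [ 0.5508 -0.2303  0.1709] gap 0.993 F [-0.4  0.1  0.7]
units [10.334 -2.899  0.659] yaw -0.001 q6 [-0.58  0.56  1.57 -0.    1.01 -0.58] tilt [ 0.0039 -0.0026]
```

{"name": "drive_tool", "arguments": {
  "motion": [
    [[85,0.5,-0.1,0,0],[85,1.5,-0.4,0,0],[85,2.8,-0.8,0,0],[85,4.2,-1.2,0.1,0],[85,5.6,-1.6,0.2,0],[85,7,-2,0.3,0],[85,8.3,-2.3,0.4,0],[85,9.4,-2.6,0.6,0],[85,10.1,-2.8,0.7,0],[85,10.3,-2.87,0.7,0]]
  ]
}}

```text
t: 9.2
tcp_pos: [0.4599, 0.0821, 0.1456]
tool_rot: [0.706, 0.708, -0.002, -0.003]
force: [-0.5, -0.9, 0.2]
finger_gap: 0.995
gripper_force: 0.0
```

```bash
python3 go.py .464 .0797 .042; python3 - <<'E'
from h import *
manip.snapshot('wrist')
E
python3 go.py .464 .0797 .042
```

```text
t 9.2 tcp [0.4599 0.0821 0.1456] gap 0.995 F [-0.5 -0.9  0.2]
units [-0.083  0.158  3.451] yaw 0.023 q6 [-0.06  0.46  1.9   0.    0.79 -0.07] tilt [-0.0063  0.0008]
t 9.25 tcp [0.4607 0.0817 0.146 ] gap 0.995 F [-0.2  0.5  0.5]
units [-0.069  0.127  3.466] yaw 0.02 q6 [-0.06  0.46  1.9   0.    0.79 -0.07] tilt [-0.0049  0.0007]
```

{"name": "drive_tool", "arguments": {
  "motion": [
    [[85,-0.07,0.1,0.5,0],[85,-0.07,0.1,1.3,0],[85,-0.07,0.1,2.2,0],[85,-0.07,0.1,2.9,0],[85,-0.07,0.1,3.3,0],[85,-0.07,0.1,3.45,0],[85,-0.07,0.1,3.45,0],[85,-0.07,0.1,3.45,0]]
  ]
}}

```text
t: 10.05
tcp_pos: [0.4672, 0.0771, 0.0444]
tool_rot: [0.707, 0.707, 0.0, 0.0]
force: [-1.2, -0.1, -0.2]
finger_gap: 0.996
gripper_force: 0.0
```

```bash
python3 go.py .464 .0797 .042
```

```text
t 10.05 tcp [0.4672 0.0771 0.0444] gap 0.996 F [-1.2 -0.1 -0.2]
units [ 0.086 -0.106  0.078] yaw -0.003 q6 [-0.07  0.66  1.95 -0.    0.52 -0.07] tilt [ 0.0012 -0.0001]
```

{"name": "drive_tool", "arguments": {
  "motion": [
    [[80,0.08,-0.1,0.07,0],[80,0.08,-0.1,0.07,0],[60,0.08,-0.1,0.07,0],[50,0.08,-0.1,0.07,0],[40,0.08,-0.1,0.07,0],[38,0.08,-0.1,0.07,0],[38,0.08,-0.1,0.07,0],[38,0.08,-0.1,0.07,0],[38,0.08,-0.1,0.07,0],[38,0.08,-0.1,0.07,0]]
  ]
}}

```text
t: 11.05
tcp_pos: [0.4639, 0.0798, 0.0422]
tool_rot: [0.707, 0.707, 0.0, 0.0]
force: [-0.6, -0.1, 6.0]
finger_gap: 0.538
gripper_force: 40.5
```

```bash
python3 go.py .464 .0797 .042
```

```text
t 11.05 tcp [0.4639 0.0798 0.0422] gap 0.538 F [-0.6 -0.1  6. ]
units [-0.003  0.004  0.007] yaw -0.002 q6 [-0.07  0.67  1.96  0.    0.51 -0.07] tilt [0.0007 0.    ]
```

{"name": "drive_tool", "arguments": {
  "motion": [
    [[38,0,0,-0.3,0],[38,0,0,-0.9,0],[38,0,0,-1.8,0],[38,0,0,-2.7,0],[38,-0.1,0,-3.3,0],[38,-0.5,0.2,-3.5,0],[38,-1.2,0.4,-3.5,0],[38,-2,0.7,-3.5,0],[38,-2.8,1,-3.5,0],[38,-3.6,1.3,-3.5,0]]
  ]
}}

```text
t: 12.05
tcp_pos: [0.5028, -0.03, 0.1462]
tool_rot: [0.707, 0.707, -0.0, -0.0]
force: [0.2, 0.8, -0.6]
finger_gap: 0.533
gripper_force: 41.0
```

{"name": "drive_tool", "arguments": {
  "motion": [
    [[38,-0.9,0.3,0,0],[38,-1.8,0.6,0,0],[38,-2.7,0.9,0,0],[38,-3.4,1.2,0,0],[38,-4,1.4,0,0],[38,-4.3,1.5,0,0],[38,-4.4,1.54,0,0],[38,-4.4,1.54,0,0],[38,-4.4,1.54,0,0]]
  ]
}}

```text
t: 12.95
tcp_pos: [0.5481, -0.1592, 0.1465]
tool_rot: [0.707, 0.707, -0.0, -0.001]
force: [-0.1, 0.4, 0.1]
finger_gap: 0.531
gripper_force: 41.0
```

```bash
python3 go.py .549 -.1604 .052
```

```text
t 12.95 tcp [ 0.5481 -0.1592  0.1465] gap 0.531 F [-0.1  0.4  0.1]
units [-0.042  0.032  3.151] yaw 0.004 q6 [-0.48  0.57  1.65  0.    0.93 -0.48] tilt [-0.0012  0.0008]
```

{"name": "drive_tool", "arguments": {
  "motion": [
    [[38,-0.02,0.02,0.2,0],[38,-0.02,0.02,0.6,0],[38,-0.02,0.02,1,0],[38,-0.02,0.02,1.2,0],[38,-0.02,0.02,1.4,0],[38,-0.02,0.02,1.6,0],[38,-0.02,0.02,1.8,0],[38,-0.02,0.02,2,0],[38,-0.02,0.02,2,0]]
  ]
}}

```text
t: 13.85
tcp_pos: [0.5489, -0.1607, 0.0859]
tool_rot: [0.707, 0.707, -0.0, -0.001]
force: [-0.3, 0.2, 0.3]
finger_gap: 0.53
gripper_force: 41.0
```

```bash
python3 go.py .549 -.1604 .052
```

```text
t 13.85 tcp [ 0.5489 -0.1607  0.0859] gap 0.53 F [-0.3  0.2  0.3]
units [0.008 0.006 1.129] yaw -0.002 q6 [-0.48  0.66  1.68 -0.    0.8  -0.48] tilt [-0.0015  0.0007]
```

{"name": "drive_tool", "arguments": {
  "motion": [
    [[38,0,0,0.3,0],[38,0,0,0.6,0],[38,0,0,0.85,0],[38,0,0,1.05,0],[38,0,0,1.13,0],[38,0,0,1.13,0],[38,0,0,1.13,0],[50,0,0,1.13,0],[60,0,0,1.13,0],[80,0,0,1.13,0]]
  ]
}}

```text
t: 14.85
tcp_pos: [0.5496, -0.161, 0.0531]
tool_rot: [0.707, 0.707, 0.0, 0.0]
force: [-0.3, -0.3, -0.4]
finger_gap: 0.852
gripper_force: 0.0
```

{"name": "drive_tool", "arguments": {
  "motion": [
    [[80,0,0,0,0],[80,0,0,-0.5,0],[80,0,0,-1.5,0],[80,0,0,-2.5,0],[80,0.1,0,-3.2,0],[80,0.6,-0.2,-3.3,0],[80,1.5,-0.5,-3.3,0],[80,2.7,-0.8,-3.3,0],[80,4,-1.2,-3.3,0],[80,5.3,-1.6,-3.3,0]]
  ]
}}

```text
t: 15.85
tcp_pos: [0.4992, 0.0003, 0.1507]
tool_rot: [0.707, 0.707, -0.001, -0.001]
force: [0.2, 0.4, 2.0]
finger_gap: 0.937
gripper_force: 0.0
```

```bash
python3 go.py .4543 .1471 .15
```

```text
t 15.85 tcp [4.992e-01 3.000e-04 1.507e-01] gap 0.937 F [0.2 0.4 2. ]
units [ 4.892 -1.5    0.033] yaw -0.006 q6 [-0.22  0.48  1.82  0.    0.84 -0.22] tilt [-0.0027  0.0009]
```

{"name": "drive_tool", "arguments": {
  "motion": [
    [[70,1.2,-0.4,0,0],[70,2.4,-0.8,0,0],[70,3.5,-1.1,0,0],[70,4.3,-1.4,0,0],[70,4.8,-1.5,0,0],[70,4.95,-1.55,0,0],[70,4.95,-1.55,0,0],[70,4.95,-1.55,0,0]]
  ]
}}

```text
t: 16.65
tcp_pos: [0.4547, 0.1463, 0.1515]
tool_rot: [0.707, 0.707, -0.0, -0.0]
force: [0.1, -0.5, 0.2]
finger_gap: 0.819
gripper_force: 0.0
```

```bash
python3 go.py .4543 .1471 .042
```

```text
t 16.65 tcp [0.4547 0.1463 0.1515] gap 0.819 F [ 0.1 -0.5  0.2]
units [ 0.029 -0.011  3.649] yaw -0.003 q6 [ 0.08  0.46  1.87 -0.    0.81  0.08] tilt [-0.0007 -0.0003]
```

{"name": "drive_tool", "arguments": {
  "motion": [
    [[70,0.03,-0.01,0.5,0],[70,0.03,-0.01,1.4,0],[70,0.03,-0.01,2.3,0],[70,0.03,-0.01,3.1,0],[70,0.03,-0.01,3.5,0],[70,0.03,-0.01,3.63,0],[70,0.03,-0.01,3.63,0],[70,0.03,-0.01,3.63,0],[70,0.03,-0.01,3.63,0]]
  ]
}}

```text
t: 17.55
tcp_pos: [0.4554, 0.1476, 0.0438]
tool_rot: [0.707, 0.707, 0.001, 0.001]
force: [-0.7, -0.3, 0.8]
finger_gap: 0.819
gripper_force: 0.0
```

{"name": "drive_tool", "arguments": {
  "motion": [
    [[55,0,0,0,0],[45,0,0,0,0],[38,0,0,0,0],[32,0,0,0,0],[27,0,0,0,0],[27,0,0,0,0],[27,0,0,0,0],[27,0,0,0,0],[27,0,0,0,0]]
  ]
}}

```text
t: 18.45
tcp_pos: [0.4549, 0.1476, 0.0434]
tool_rot: [0.707, 0.707, 0.0, 0.0]
force: [-0.1, 0.3, 5.5]
finger_gap: 0.402
gripper_force: 39.5
```

```bash
python3 go.py .549 -.0924 .147
```

```text
t 18.45 tcp [0.4549 0.1476 0.0434] gap 0.402 F [-0.1  0.3  5.5]
units [-7.999  3.143 -3.453] yaw -0.002 q6 [0.08 0.67 1.94 0.   0.53 0.08] tilt [0.0007 0.0001]
```

{"name": "drive_tool", "arguments": {
  "motion": [
    [[27,0,0,-0.3,0],[27,0,0,-0.9,0],[27,0,0,-1.8,0],[27,0,0,-2.7,0],[27,-0.1,0,-3.3,0],[27,-0.5,0.2,-3.5,0],[27,-1.2,0.5,-3.5,0],[27,-2,0.8,-3.5,0],[27,-2.8,1.1,-3.5,0],[27,-3.6,1.4,-3.5,0]]
  ]
}}

```text
t: 19.45
tcp_pos: [0.4967, 0.0378, 0.1473]
tool_rot: [0.707, 0.707, -0.0, -0.0]
force: [0.6, 0.4, 0.1]
finger_gap: 0.399
gripper_force: 39.8
```

{"name": "drive_tool", "arguments": {
  "motion": [
    [[27,-0.9,0.3,0,0],[27,-1.8,0.7,0,0],[27,-2.7,1.1,0,0],[27,-3.4,1.4,0,0],[27,-4,1.6,0,0],[27,-4.3,1.7,0,0],[27,-4.4,1.74,0,0],[27,-4.4,1.74,0,0],[27,-4.4,1.74,0,0]]
  ]
}}

```text
t: 20.35
tcp_pos: [0.5481, -0.0915, 0.1478]
tool_rot: [0.707, 0.707, -0.0, -0.001]
force: [0.4, -0.1, 0.1]
finger_gap: 0.402
gripper_force: 39.8
```

```bash
python3 go.py .549 -.0922 .053
```

```text
t 20.35 tcp [ 0.5481 -0.0915  0.1478] gap 0.402 F [ 0.4 -0.1  0.1]
units [-0.025  0.033  3.159] yaw 0.004 q6 [-0.37  0.55  1.69  0.    0.91 -0.37] tilt [-0.0011  0.0007]
```

{"name": "drive_tool", "arguments": {
  "motion": [
    [[27,-0.01,0.02,0.2,0],[27,-0.01,0.02,0.6,0],[27,-0.01,0.02,1,0],[27,-0.01,0.02,1.2,0],[27,-0.01,0.02,1.4,0],[27,-0.01,0.02,1.6,0],[27,-0.01,0.02,1.8,0],[27,-0.01,0.02,2,0],[27,-0.01,0.02,2,0]]
  ]
}}

```text
t: 21.25
tcp_pos: [0.5489, -0.0926, 0.0871]
tool_rot: [0.707, 0.707, -0.0, -0.001]
force: [-0.0, 0.5, -0.4]
finger_gap: 0.401
gripper_force: 39.8
```

```bash
python3 go.py .549 -.0922 .053
```

```text
t 21.25 tcp [ 0.5489 -0.0926  0.0871] gap 0.401 F [-0.   0.5 -0.4]
units [0.014 0.005 1.136] yaw -0.002 q6 [-0.37  0.65  1.72 -0.    0.78 -0.37] tilt [-0.0015  0.0005]
```

{"name": "drive_tool", "arguments": {
  "motion": [
    [[27,0,0,0.3,0],[27,0,0,0.6,0],[27,0,0,0.85,0],[27,0,0,1.05,0],[27,0,0,1.14,0],[27,0,0,1.14,0],[27,0,0,1.14,0],[40,0,0,1.14,0],[55,0,0,1.14,0],[70,0,0,1.14,0]]
  ]
}}

```text
t: 22.25
tcp_pos: [0.5496, -0.0928, 0.054]
tool_rot: [0.707, 0.707, 0.0, 0.0]
force: [-0.9, -0.2, 0.4]
finger_gap: 0.797
gripper_force: 0.0
```

{"name": "drive_tool", "arguments": {
  "motion": [
    [[70,0,0,0,0],[70,0,0,-0.5,0],[70,0,0,-1.5,0],[70,0,0,-2.5,0],[70,0.1,0,-3.2,0],[70,0.6,-0.2,-3.3,0],[70,1.5,-0.5,-3.3,0],[70,2.7,-0.9,-3.3,0],[70,4,-1.4,-3.3,0],[70,5.3,-1.8,-3.3,0]]
  ]
}}

```text
t: 23.25
tcp_pos: [0.4927, 0.0682, 0.1516]
tool_rot: [0.707, 0.707, -0.001, -0.001]
force: [0.3, 0.9, -0.2]
finger_gap: 0.82
gripper_force: 0.0
```

```bash
python3 go.py .4445 .2145 .15
```

```text
t 23.25 tcp [0.4927 0.0682 0.1516] gap 0.82 F [ 0.3  0.9 -0.2]
units [ 4.874 -1.61   0.061] yaw -0.006 q6 [-0.09  0.48  1.83  0.    0.84 -0.09] tilt [-0.0034  0.0006]
```

{"name": "drive_tool", "arguments": {
  "motion": [
    [[65,1.2,-0.4,0,0],[65,2.4,-0.8,0,0],[65,3.5,-1.2,0,0],[65,4.3,-1.5,0,0],[65,4.8,-1.6,0,0],[65,4.95,-1.66,0,0],[65,4.95,-1.66,0,0],[65,4.95,-1.66,0,0]]
  ]
}}

```text
t: 24.05
tcp_pos: [0.4453, 0.2143, 0.1523]
tool_rot: [0.707, 0.707, -0.001, -0.0]
force: [-0.2, 0.0, -0.5]
finger_gap: 0.763
gripper_force: 0.0
```

```bash
python3 go.py .4445 .2145 .042
```

```text
t 24.05 tcp [0.4453 0.2143 0.1523] gap 0.763 F [-0.2  0.  -0.5]
units [ 0.009 -0.022  3.676] yaw -0.002 q6 [ 0.22  0.48  1.83 -0.    0.83  0.22] tilt [-0.001  -0.0005]
```

{"name": "drive_tool", "arguments": {
  "motion": [
    [[65,0.01,-0.03,0.5,0],[65,0.01,-0.03,1.4,0],[65,0.01,-0.03,2.3,0],[65,0.01,-0.03,3.1,0],[65,0.01,-0.03,3.5,0],[65,0.01,-0.03,3.65,0],[65,0.01,-0.03,3.65,0],[65,0.01,-0.03,3.65,0],[65,0.01,-0.03,3.65,0]]
  ]
}}

```text
t: 24.95
tcp_pos: [0.4455, 0.2152, 0.0442]
tool_rot: [0.707, 0.707, 0.001, 0.001]
force: [0.6, 0.3, -1.4]
finger_gap: 0.759
gripper_force: 0.0
```

{"name": "drive_tool", "arguments": {
  "motion": [
    [[50,0,0,0,0],[40,0,0,0,0],[30,0,0,0,0],[24,0,0,0,0],[19,0,0,0,0],[19,0,0,0,0],[19,0,0,0,0],[19,0,0,0,0],[19,0,0,0,0],[19,0,0,0,0]]
  ]
}}

```text
t: 25.95
tcp_pos: [0.4449, 0.2151, 0.0436]
tool_rot: [0.707, 0.707, 0.0, 0.0]
force: [-1.3, -0.8, 6.2]
finger_gap: 0.297
gripper_force: 39.3
```

```bash
python3 go.py .549 -.0244 .147
```

```text
t 25.95 tcp [0.4449 0.2151 0.0436] gap 0.297 F [-1.3 -0.8  6.2]
units [-7.982  3.471 -3.447] yaw -0.001 q6 [ 0.22  0.68  1.9  -0.    0.56  0.22] tilt [0.0005 0.0001]
```

{"name": "drive_tool", "arguments": {
  "motion": [
    [[19,0,0,-0.3,0],[19,0,0,-0.9,0],[19,0,0,-1.8,0],[19,0,0,-2.7,0],[19,-0.1,0,-3.3,0],[19,-0.5,0.2,-3.5,0],[19,-1.2,0.5,-3.5,0],[19,-2,0.9,-3.5,0],[19,-2.8,1.2,-3.5,0],[19,-3.6,1.6,-3.5,0]]
  ]
}}

```text
t: 26.95
tcp_pos: [0.4924, 0.1053, 0.1475]
tool_rot: [0.707, 0.707, -0.001, -0.001]
force: [0.5, -0.3, 0.7]
finger_gap: 0.292
gripper_force: 39.3
```

{"name": "drive_tool", "arguments": {
  "motion": [
    [[19,-0.9,0.4,0,0],[19,-1.8,0.8,0,0],[19,-2.7,1.2,0,0],[19,-3.4,1.5,0,0],[19,-4,1.7,0,0],[19,-4.3,1.8,0,0],[19,-4.38,1.87,0,0],[19,-4.38,1.87,0,0],[19,-4.38,1.87,0,0],[19,-4.38,1.87,0,0]]
  ]
}}

```text
t: 27.95
tcp_pos: [0.5483, -0.0234, 0.1481]
tool_rot: [0.707, 0.707, -0.0, -0.0]
force: [-0.2, -0.3, -1.0]
finger_gap: 0.295
gripper_force: 39.3
```

```bash
python3 go.py .549 -.0241 .053
python3 - <<'E'
from h import *
a=manip.snapshot('side')[110:230,225:345]; w=manip.snapshot('wrist')[180:380,230:430]
save('s4.png',np.hstack([cv2.resize(a,(400,400),interpolation=cv2.INTER_CUBIC),cv2.resize(w,(400,400),interpolation=cv2.INTER_CUBIC)]))
E
python3 go.py .549 -.0241 .053
```

```text
t 27.95 tcp [ 0.5483 -0.0234  0.1481] gap 0.295 F [-0.2 -0.3 -1. ]
units [-0.023  0.025  3.171] yaw 0.007 q6 [-0.25  0.54  1.7   0.    0.9  -0.25] tilt [-0.0007  0.0003]
t 28.05 tcp [ 0.5485 -0.0236  0.1483] gap 0.293 F [-1.   0.   0.5]
units [-0.016  0.017  3.175] yaw 0.007 q6 [-0.25  0.54  1.7   0.    0.9  -0.25] tilt [-0.0003  0.0001]
```

View pics/s4.png

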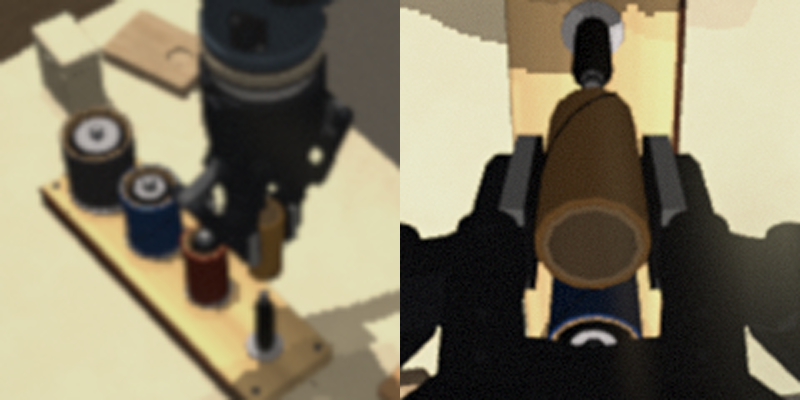

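The picture shows the other three sleeves down on their drums. Gold hangs right above the xs stud (265,290 in the left panel), so I'll lower it.

{"name": "drive_tool", "arguments": {
  "motion": [
    [[19,-0.01,0.01,0.2,0],[19,-0.01,0.01,0.6,0],[19,-0.01,0.01,1,0],[19,-0.01,0.01,1.2,0],[19,-0.01,0.01,1.4,0],[19,-0.01,0.01,1.6,0],[19,-0.01,0.01,1.8,0],[19,-0.01,0.01,2,0],[19,-0.01,0.01,2,0]]
  ]
}}

```text
t: 28.95
tcp_pos: [0.5486, -0.0246, 0.0874]
tool_rot: [0.707, 0.707, -0.0, -0.001]
force: [-0.7, 0.7, 0.6]
finger_gap: 0.297
gripper_force: 39.3
```

```bash
python3 go.py .549 -.0241 .053
```

```text
t 28.95 tcp [ 0.5486 -0.0246  0.0874] gap 0.297 F [-0.7  0.7  0.6]
units [0.016 0.015 1.147] yaw -0.002 q6 [-0.25  0.64  1.74 -0.    0.76 -0.25] tilt [-0.0015  0.0004]
```

{"name": "drive_tool", "arguments": {
  "motion": [
    [[19,0,0,0.3,0],[19,0,0,0.6,0],[19,0,0,0.85,0],[19,0,0,1.05,0],[19,0,0,1.15,0],[19,0,0,1.15,0],[19,0,0,1.15,0],[30,0,0,1.15,0],[45,0,0,1.15,0],[60,0,0,1.15,0]]
  ]
}}

```text
t: 29.95
tcp_pos: [0.5493, -0.0247, 0.054]
tool_rot: [0.707, 0.707, 0.0, 0.0]
force: [-0.0, -0.0, 0.2]
finger_gap: 0.684
gripper_force: 0.0
```

{"name": "drive_tool", "arguments": {
  "motion": [
    [[60,0,0,0,0],[60,0,0,-0.5,0],[60,0,0,-1.5,0],[60,0,0,-2.5,0],[60,0.1,0,-3.2,0],[60,0.6,-0.2,-3.5,0],[60,1.5,-0.5,-3.5,0],[60,2.7,-0.9,-3.5,0],[60,4,-1.4,-3.5,0],[60,5,-1.8,-3.5,0]]
  ]
}}

```text
t: 30.95
tcp_pos: [0.4924, 0.1277, 0.158]
tool_rot: [0.707, 0.707, -0.001, -0.001]
force: [-0.6, 0.1, -0.3]
finger_gap: 0.701
gripper_force: 0.0
```

```bash
python3 - <<'E'
from h import *
a=manip.snapshot('side')[120:240,225:345];b=manip.snapshot('top')[160:220,300:400]
save('s5.png',np.hstack([cv2.resize(a,(400,400),interpolation=cv2.INTER_CUBIC),cv2.resize(b[:, :],(400,400),interpolation=cv2.INTER_CUBIC)]))
E
```

```text
(no output)
```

View pics/s5.png

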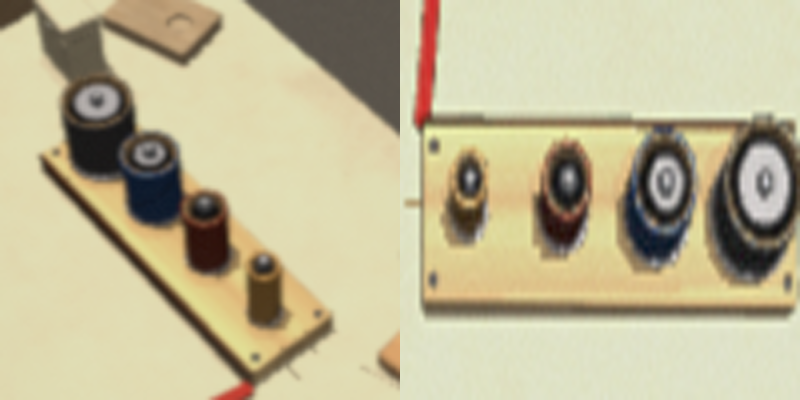

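All four sleeves sit on their drums, upright and down on the flanges (gold at about (265,290), grey at about (97,125) in the left panel). The arm is clear, so I'll settle briefly and hand in.

{"name": "drive_tool", "arguments": {
  "motion": [
    [[60,0,0,0,0],[60,0,0,0,0],[60,0,0,0,0]]
  ]
}}

```text
t: 31.35
tcp_pos: [0.4957, 0.1245, 0.1586]
tool_rot: [0.708, 0.707, 0.0, 0.0]
force: [-0.8, 0.2, -0.4]
finger_gap: 0.702
gripper_force: 0.0
```

```bash
python3 -c "
from station import manip
print(manip.sign_off())"
```

```text
the job is handed in; nothing more can be done
None
```

All four sleeves are on their matching drums, down on the flanges in the final pictures; the earplug box was left untouched, and the job was handed in at about 31 s (no verdict was returned).

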